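# Eject a cereal bar from its mould onto the sheet pan and close the mould's gate

### The job

Push the ejector slide of the bar mould all the way home so that the finished cereal bar comes out onto the ledge, then let the slide spring back. Lay the bar flat in the empty half of the sheet pan, pointing the same way as the two bars already there, without dropping it or disturbing them. Last, swing the gate arm fully shut across the mouth of the empty mould.

Things in the scene. Friction and masses are not known exactly. Their poses are not given: they have to be found in the camera images.
- mould: Steel bar mould fixed to the bench: block 245 (x -115 to +130) by 80 mm; its top, 20 mm high, is channel floor and ledge. Origin at bench height under the channel's mouth; +x points out along the ledge, z up. Channel x -115 to 0, 49 mm wide, walls to 34 mm either side, roof top 58 mm high with a lengthwise 20 mm slot. Ledge x 0 to 130, open at sides and end.
- ejector (a joint): Spring slide in the mould's channel, moving along the mould's +x: 0 at rest, 0.105 m fully home. Needs 3 N at rest to 8 N at full travel and springs back by itself when let go.
- ejector_pad (a point): Centre of the near (-x) face of the ejector's black push pad, which stands above the roof slot: 56 mm wide (y), 14 mm thick (x), from 66 to 104 mm above the bench. It moves with the slide.
- gate (a joint): Gate arm swinging level about an upright pivot beside the mouth: 0 = shut, across the mouth (pointing to the mould's -y); grows as it swings out over the ledge (pi/2 = pointing to the mould's +x), at most 2.6 rad. Light friction holds it where it is left.
- gate_hinge (a point): Point on the gate's upright pivot axis, 75 mm above the bench; in the mould's frame x 10 mm, y 60 mm.
- gate_knob (a point): Grip point in the gate's upright round black knob, 80 mm from the pivot: 22 mm diameter, from 44 to 90 mm above the bench, this point at 75 mm. The arm below it is 16 mm wide, 28 to 44 mm high, and ends 25 mm past the knob.
- bar: The finished cereal bar, oat-brown with dark fruit, 80 mm (x) by 45 mm (y) by 30 mm (z), 0.07 to 0.14 kg; origin at the centre of its underside. It starts in the mould's channel under the roof, its x along the mould's x, right in front of the ejector (its middle 42 mm inside the mouth).
- pan: Shallow aluminium sheet pan, fixed on the bench, 240 mm (x) by 165 mm (y) outside, walls 4 mm thick and 24 mm high, inner floor 4 mm above the bench, lined with pale paper. Origin at bench height under its centre. The half at -x (nearer the robot) is empty: its middle is at x -62 mm, y 0.
- pan_bar_a: Bar like the first already lying in the pan's +x half, on the +y side, its long side along the pan's x; same size, origin and axes as the bar.
- pan_bar_b: The same, on the -y side of the pan's +x half.
Things that resemble listed ones, but are neither listed nor needed, are in the scene too. Leave any green look-alike of the bar alone.

How it is judged:
By the outcome, as a careful person would: the job done as asked, in the order asked, and still so for the second after the job is handed in, with the robot touching nothing.
It also fails if it takes over 69 s, if anything falls off the work surface, if the arm or the gripper's body presses on something with over 40 N, if the wrist force passes 120 N, or if a joint passes its speed limit or range.

### The arm

A 6-joint arm with a two-finger parallel gripper is mounted at the origin on the work surface. World frame = base frame: x ahead of the robot, y to its left, z up, the work surface at z = 0. Lengths are in m, angles in rad, forces in N, time in s.
With the tool pointing down it reaches from about 0.3 to 0.875 m from the base axis. Payload 6.4 kg.
Tool frame: the origin (TCP) lies midway between the tips of the shut fingers; the grasp point (between the pads) lies 19 mm behind it; z points along the fingers, y is the line along which they close (so a half turn about z gives the same grasp; the last joint's range is limited). The gripper opens to 85 mm and grips with 20 to 120 N. Pads are 22 mm wide; open, the fingers measure 114 mm over their backs; the gripper's body (76 mm by 85 mm) begins 54 mm behind the grasp point. The pads swing forward as they close: fully open they stand 13 mm farther back than shut.
Start: joints at [-1.439, 0.181, 1.607, -0, 1.354, -0.206], TCP at [0.191, -0.543, 0.231] pointing down, gripper open.
Joint ranges: [-2.99, 2.99], [-0.89, 2.07], [0.3, 2.58], [-1.14, 4.28], [0, 2.63], [-3.12, 3.12]. Speed limits (rad/s): [2.57, 2.57, 3.01, 3.14, 3.14, 3.14].

### API

Orientations are given as a unit quaternion [w, x, y, z].
In Python, from bench import * gives the robot as it stands.
- The arm moves only by the tool play_rows, never from a script. Its argument "plan" is a list of rows, each a list of 3 entries, a list of its own where there are three numbers: the finger opening in mm, from 0 to 85.4, then the shift along the tool's x, y, z normalised to -1 to 1, where 1 is 40 cm, then the turn about the tool's z normalised to -1 to 1, where 1 is pi rad. A call has 1 to 10 rows; each row is the pose to reach, as a shift and turn from the pose commanded when the call began, along the tool's axes at that moment, turning the shorter way round; what a row does not reach only later rows make up. A row lasts 1/10 s, in which the tool goes at most 50 mm and 8.59 degrees, less where a joint would pass 70% of its speed; a pose out of reach is approached as far as the arm can. A call with a number of a shift or a turn outside -1 to 1 is refused whole. A call with a gripper value outside its range is refused whole. The fingers move at their own pace and stop on an object; the grip force is fixed at half the most. Time passes only in rows, so rows that repeat a pose let the fingers close. It gives the time, the measured TCP pose, the force, the opening and the grip force at its end, in the units of the state.
- get_obs(): the state, without advancing time (a new reading comes with each control period).
- camera(name): name is "scene" or "top"; returns a dict with "image" (384x512x3 uint8, red, green, blue), "range_z" (384x512 float32, m along the optical axis (not along the pixel's ray), 0 where there is no reading), "intrinsics" (3x3 intrinsics, pixels), "k1" (the pictures are not rectified: a ray, as slopes to the right and down, at radius r is drawn at 1 + k1 r^2 times it, then the intrinsics apply), "rvec" (rotation vector, rad) and "tvec" (3), from world to camera coordinates, as OpenCV has them. Camera axes: x right, y down, z forward; pixel columns grow to the right and rows downward; lengths in m; the calibration is good to about 2 mm. A picture is of the moment at which its call begins.
- hand_in(): hands the job in; it is judged then, once.
Trained networks look in a picture, given as the dict that the camera call returned (one of the last four; its "shot" number tells which), for a name from the list of things; names that differ only in an ending like _2 or _b are one class to them, and where a whole thing is asked for, a point or a joint stands for the part that bears it (a point fixed in the world has none). Each returns a list of dicts, best first, with "conf" (0 to 1); they miss things now and then, are a little off and sometimes report something else, mostly with a low value. They report only what shows in the picture. A call takes as long as a camera call. They do not tell look-alikes from the thing itself.
- search_frame(picture, label): "rect" ([centre column, centre row, width, height] in pixels, round what is visible of it).
- masks_of(picture, label): "mask" (384x512 bool, what is visible of it) and "rect" ([centre column, centre row, width, height] in pixels, round what is visible of it).
The state is a dict: "time_s": time; "q": joint angles; "dq": joint speeds; "joint_efforts": joint torques, N m; "eef_pos": TCP position; "eef_rot": TCP orientation; "wrist_force": force on the tool from outside, world axes, zero at the start; "torque": the same for the moment, N m; "opening": opening from 0.0 (shut) to 1.0 (fully open); "grasp_force": force on a finger pad.
Only numpy, scipy, OpenCV 4.12 (cv2) and the standard library are available. Lean on these libraries where they do the work, as an engineer would, in place of code of your own. Each camera call takes 0.05 s, during which the arm holds its last target. There are 200 camera calls.

## Working session

There is one attempt and no reset: what is moved stays moved. The work goes in short steps, Python scripts to look and compute and a tool call to move; the robot and the scene stay as the last step left them, time stands still between calls to the robot, and variables do not carry over. Pictures are saved under pics/ and viewed, at most 10 in all, crops included, and the job is handed in when it is done.

Besides the shell and the picture viewer there is one more tool, called after "Request:" as name([rows], argument=value, ...), one row to a line, values as JSON. play_rows: Moves the arm, as the interface text tells. Its arguments: {"type":"object","properties":{"plan":{"type":"array","items":{"type":"array"}}},"required":["plan"]}

```bash
ls; mkdir -p pics
cat > h.py <<'E'
import numpy as np, cv2
from bench import *
def cam(n):
    c=camera(n); R,_=cv2.Rodrigues(np.array(c["rvec"],float)); c["R"]=R; c["t"]=np.array(c["tvec"],float).reshape(3); return c
def rays(c,uv):
    K=np.array(c["intrinsics"]); d=np.array([c["k1"],0,0,0],float)
    return cv2.undistortPoints(np.array(uv,float).reshape(-1,1,2),K,d).reshape(-1,2)
def cloud(c):
    v,u=np.mgrid[0:384,0:512]; z=c["range_z"].ravel()
    r=rays(c,np.c_[u.ravel(),v.ravel()]); P=np.c_[r*z[:,None],z]
    W=(P-c["t"])@c["R"]; W[z<=0]=np.nan; return W.reshape(384,512,3)
def onplane(c,uv,h):
    r=rays(c,uv); d=np.c_[r,np.ones(len(r))]@c["R"]; o=-c["t"]@c["R"]
    return o+d*((h-o[2])/d[:,2])[:,None]
def proj(c,P):
    return cv2.projectPoints(np.array(P,float).reshape(-1,3),np.array(c["rvec"],float),c["t"],np.array(c["intrinsics"],float),np.array([c["k1"],0,0,0],float))[0].reshape(-1,2)
def save(c,name): cv2.imwrite("pics/"+name,c["image"][:,:,::-1])
E
python3 - <<'E'
from h import *
L=["mould","ejector","ejector_pad","gate","gate_knob","bar","pan","pan_bar_a"]
ims=[]
for n in ["scene","top"]:
    c=cam(n); W=cloud(c); ims.append(c["image"])
    print(n,"cam at",-c["t"]@c["R"])
    for l in L:
        for m in masks_of(c,l):
            if m["conf"]<.2: continue
            P=W[m["mask"]]; P=P[~np.isnan(P[:,0])]
            print(l,round(m["conf"],2),np.round(m["rect"]),np.round(np.median(P,0),3),np.round(P[:,2].max(),3))
    cv2.imwrite(f"pics/{n}0.png",cv2.resize(ims[-1][:,:,::-1],(800,600)))
E
```

```text
pics
scene cam at [0.91030891 0.47923218 0.76438076]
mould 0.58 [268. 264. 100. 115.] [0.532 0.196 0.02 ] 0.105
ejector 0.94 [290. 216.  24.  22.] [0.429 0.172 0.09 ] 0.105
gate 0.94 [287. 294.  11.  55.] [0.589 0.278 0.048] 0.092
gate 0.52 [290. 217.  23.  23.] [0.429 0.171 0.089] 0.105
gate_knob 0.88 [288. 292.  16.  53.] [0.588 0.278 0.047] 0.092
bar 0.81 [274. 244.  31.  34.] [0.499 0.174 0.048] 0.053
bar 0.7 [318. 204.  29.  33.] [0.31  0.178 0.027] 0.033
bar 0.7 [269. 195.  24.  31.] [0.359 0.065 0.027] 0.104
bar 0.59 [393. 212.  40.  30.] [0.224 0.33  0.028] 0.034
pan 0.95 [150. 197. 109.  82.] [ 0.513 -0.188  0.004] 0.03
pan_bar_a 0.96 [122. 204.  36.  34.] [ 0.624 -0.198  0.032] 0.037
pan_bar_a 0.76 [142. 214.  32.  31.] [ 0.612 -0.131  0.032] 0.038
top cam at [0.30373976 0.02873921 1.33066214]
mould 0.58 [196. 166.  69.  88.] [0.523 0.183 0.022] 0.109
ejector 0.42 [200. 196.  15.   2.] [0.421 0.169 0.103] 0.109
ejector_pad 0.51 [203. 195.  23.  11.] [0.421 0.166 0.103] 0.109
gate 0.68 [173. 152.  24.  36.] [0.558 0.262 0.045] 0.095
gate_knob 0.75 [172. 152.  28.  36.] [0.558 0.262 0.045] 0.095
bar 0.9 [204. 238.  32.  30.] [0.301 0.172 0.029] 0.038
bar 0.74 [152. 272.  29.  21.] [0.214 0.324 0.029] 0.036
bar 0.56 [203. 179.  10.  28.] [0.473 0.174 0.05 ] 0.062
pan 0.72 [326. 155.  69.  94.] [ 0.521 -0.189  0.005] 0.038
pan 0.41 [172. 152.  24.  38.] [0.558 0.262 0.045] 0.095
pan_bar_a 0.96 [334. 129.  20.  30.] [ 0.619 -0.208  0.033] 0.043
pan_bar_a 0.74 [311. 134.  14.  24.] [ 0.603 -0.143  0.033] 0.042
pan_bar_a 0.72 [327. 156.  71.  94.] [ 0.521 -0.192  0.005] 0.04
pan_bar_a 0.6 [202. 179.   5.  27.] [0.468 0.174 0.05 ] 0.057
pan_bar_a 0.43 [173. 151.  24.  35.] [0.56  0.262 0.045] 0.095
```

View pics/scene0.png

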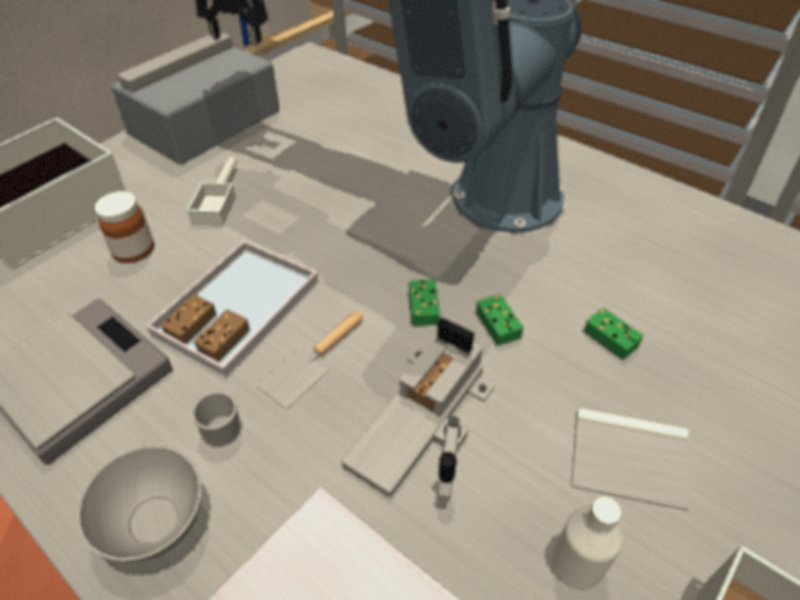

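View pics/top0.png

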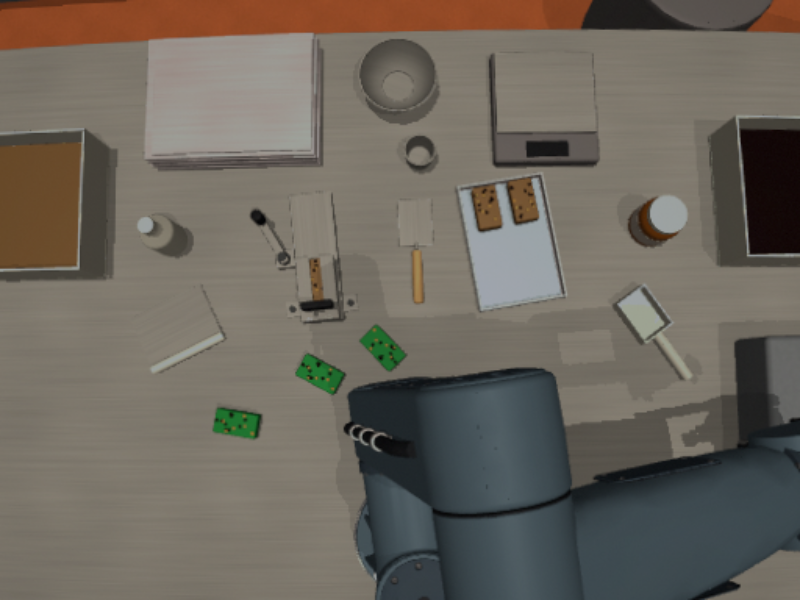

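The scene picture shows the mould (roof ~(440,375), pad ~(455,335), ledge ~(390,440)), the gate swung outward with its knob at ~(447,465), and the pan at ~(235,305) with two brown bars at (188,318) and (222,333). The top picture agrees: pad (317,305), ledge (315,225), knob (258,215), pan (512,240).

Things that could be taken for the bar:
- Green look-alikes in the top picture at (383,347), (320,373) and (237,422). These are to be left alone.
- Pan bars at (487,207) and (523,200).
- The brown bar under the roof slot at (316,280). This is the one I want.

Next I'll fit the poses.

```bash
cat > fit.py <<'E'
from h import *
def best(c,l,k=0):
    r=[m for m in masks_of(c,l)]; return r[k] if len(r)>k else None
def rect(P,q=1):
    r=cv2.minAreaRect((P[:,:2]*1000).astype(np.float32)); return np.round(r[0],1),np.round(r[1],1),round(r[2],1)
def region(W,x0,x1,y0,y1,z0,z1):
    P=W.reshape(-1,3); P=P[~np.isnan(P[:,0])]
    return P[(P[:,0]>x0)&(P[:,0]<x1)&(P[:,1]>y0)&(P[:,1]<y1)&(P[:,2]>z0)&(P[:,2]<z1)]
def show(n,P):
    print(n,len(P),*rect(P),"z",np.round(np.median(P[:,2])*1000,1))
E
python3 - <<'E'
from fit import *
o=get_obs(); print({k:np.round(o[k],3) for k in["eef_pos","eef_rot","q","wrist_force"]})
for n in ["scene","top"]:
    c=cam(n);W=cloud(c);print(n)
    show("table",region(W,.3,.38,-.1,0,-.02,.02))
    show("padtop",region(W,.38,.46,.12,.22,.095,.115))
    show("ledge",region(W,.53,.70,.12,.24,.012,.028))
    show("roof",region(W,.40,.54,.12,.22,.052,.066))
    show("knobtop",region(W,.5,.65,.22,.32,.083,.097))
    show("hingetop?",region(W,.48,.56,.22,.26,.03,.12))
    show("pan rim",region(W,.37,.68,-.32,-.08,.018,.03))
    show("pan all",region(W,.37,.68,-.32,-.08,.0025,.05))
    for k in(0,1):
        m=best(c,"pan_bar_a",k); P=W[m["mask"]]; P=P[P[:,2]>.03]; show("panbar",P)
c=cam("top"); im=c["image"][90:230,130:380,::-1]
cv2.imwrite("pics/crop.png",cv2.resize(im,None,fx=3.2,fy=3.2,interpolation=2))
E
```

```text
{'eef_pos': array([ 0.191, -0.543,  0.231]), 'eef_rot': array([ 0.   ,  0.986,  0.168, -0.   ]), 'q': array([-1.439,  0.181,  1.607, -0.   ,  1.354, -0.206]), 'wrist_force': array([-0.975, -0.329,  0.353])}
scene
table 748 [340.1 -50. ] [99.8 79.9] 89.8 z -2.3
padtop 160 [423.5 170.8] [17.  55.1] 5.9 z 101.4
ledge 1909 [587.5 189.2] [ 99.5 115. ] 90.0 z 18.9
roof 863 [458.2 173.2] [112.6  69.5] 5.4 z 57.0
knobtop 103 [586.9 280. ] [20.  20.9] 33.4 z 88.8
hingetop? 164 [531.7 247.3] [55.1 15.9] 30.5 z 43.8
pan rim 875 [ 543.3 -186.8] [242.3 169.5] 8.4 z 21.9
pan all 3712 [ 545.4 -206.9] [254.7 228.8] 3.2 z 16.7
panbar 455 [ 605.7 -142.1] [82.6 46.5] 10.4 z 33.2
panbar 372 [ 620.7 -208.3] [77.  41.8] 10.1 z 33.1
top
table 938 [339.4 -50.1] [99.7 79.2] 89.0 z -0.3
padtop 107 [422.8 169.1] [14.4 55.4] 4.1 z 102.6
ledge 1036 [614.8 187.5] [ 97.8 168.6] 89.5 z 19.7
roof 638 [456.2 172.3] [115.6  68.7] 5.2 z 57.6
knobtop 41 [585.6 278.2] [20.6 15.2] 84.3 z 88.5
hingetop? 109 [531.7 246.3] [57.2 16.4] 30.6 z 44.3
pan rim 581 [ 543.6 -189.1] [241.6 165.3] 8.9 z 24.1
pan all 4516 [ 525. -200.] [239.6 309.6] 89.9 z 6.6
panbar 358 [ 617.4 -210.2] [79.6 44.6] 9.1 z 34.1
panbar 344 [ 604.9 -143.8] [77.  43.3] 8.0 z 34.1
```

View pics/crop.png

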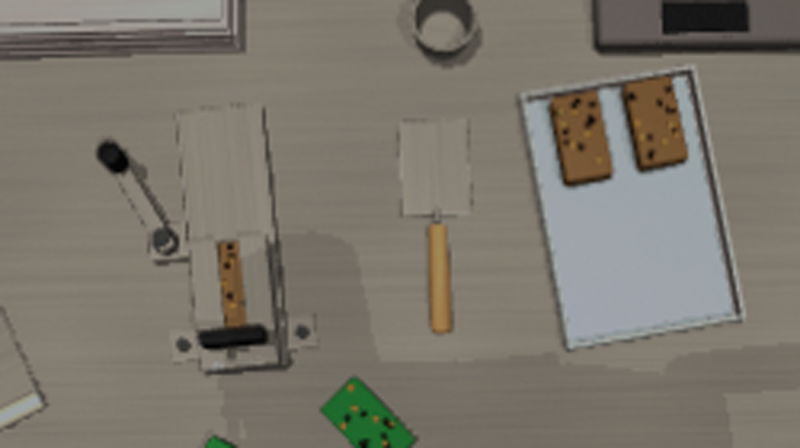

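The crop shows the brown bar in the roof slot at (230,285) behind the black pad (232,336), the gate knob at (112,157) with its pivot at (165,240), and the pan's empty half at (645,260). The fits agree:

| Thing | Position (mm) | Yaw | Check |
|---|---|---|---|
| Mould origin | (514, 178) | 5° | |
| Knob | (586, 279) | | 78 mm from the computed hinge; expected 80 |
| Pan centre | (543, -188) | 8.8° | |
| Pad near face | (416, 169) | | |

```bash
cat > mv.py <<'E'
from h import *
M=(.5142,.1779,5.0); PAN=(.5434,-.188,8.8)
def fr(F,x,y):
    a=np.radians(F[2]); return F[0]+x*np.cos(a)-y*np.sin(a),F[1]+x*np.sin(a)+y*np.cos(a)
def pose():
    o=get_obs(); w,x,y,z=o["eef_rot"]; return np.array(o["eef_pos"]),np.degrees(2*np.arctan2(y,x)),o
def to(*T,start=None):
    p,yaw,o=pose()
    if start is not None: p,yaw=np.array(start[:3]),start[3]
    a=np.radians(yaw)
    A=np.array([[np.cos(a),np.sin(a),0],[np.sin(a),-np.cos(a),0],[0,0,-1]])
    print("at",p.round(4),round(yaw,2),"t",round(o["time_s"],2))
    for t in T:
        d=(np.array(t[:3])-p)@A/.4; dy=-((t[3]-yaw+180)%360-180)/180
        print(np.round(t,4),"->",d.round(4),round(dy,4))
E
python3 - <<'E'
from mv import *
s=(.40,-.18,.23,5)
to(s)
to((*fr(M,-.140,0),.23,5),(*fr(M,-.140,0),.076,5),start=s)
s2=(*fr(M,-.140,0),.076,5)
to((*fr(M,-.110,0),.076,5),(*fr(M,0,0),.076,5),start=s2)
E
```

```text
at [ 0.1906 -0.5425  0.2313] 19.35 t 1.25
[ 0.4  -0.18  0.23  5.  ] -> [ 0.7943 -0.6815  0.0032] 0.0797
at [ 0.4  -0.18  0.23] 5 t 1.25
[0.3747 0.1657 0.23   5.    ] -> [ 0.0124 -0.8665  0.    ] 0.0
[0.3747 0.1657 0.076  5.    ] -> [ 0.0124 -0.8665  0.385 ] 0.0
at [0.3747 0.1657 0.076 ] 5 t 1.25
[0.4046 0.1683 0.076  5.    ] -> [0.075 0.    0.   ] 0.0
[0.5142 0.1779 0.076  5.    ] -> [0.35 0.   0.  ] 0.0
```

Request:
play_rows([
  [0, [0.794, -0.682, 0.003], 0.0797],
  [0, [0.794, -0.682, 0.003], 0.0797],
  [0, [0.794, -0.682, 0.003], 0.0797],
  [0, [0.794, -0.682, 0.003], 0.0797],
  [0, [0.794, -0.682, 0.003], 0.0797],
  [0, [0.794, -0.682, 0.003], 0.0797],
  [0, [0.794, -0.682, 0.003], 0.0797],
  [0, [0.794, -0.682, 0.003], 0.0797],
  [0, [0.794, -0.682, 0.003], 0.0797],
  [0, [0.794, -0.682, 0.003], 0.0797],
])

```text
time_s: 2.25
eef_pos: [0.4008, -0.1776, 0.2303]
eef_rot: [-0.0, 0.999, 0.046, 0.0]
wrist_force: [-0.0, -1.1, -0.3]
opening: -0.0
grasp_force: 0.0
```

Request:
play_rows([
  [0, [0.012, -0.866, 0], 0],
  [0, [0.012, -0.866, 0], 0],
  [0, [0.012, -0.866, 0], 0],
  [0, [0.012, -0.866, 0], 0],
  [0, [0.012, -0.866, 0], 0],
  [0, [0.012, -0.866, 0], 0],
  [0, [0.012, -0.866, 0], 0],
  [0, [0.012, -0.866, 0], 0],
  [0, [0.012, -0.866, 0], 0],
  [0, [0.012, -0.866, 0], 0],
])

```text
time_s: 3.25
eef_pos: [0.3748, 0.1643, 0.23]
eef_rot: [0.0, 0.999, 0.043, -0.0]
wrist_force: [0.8, -0.0, -0.5]
opening: -0.001
grasp_force: 0.0
```

Run:
```python
from mv import *
to((*fr(M,-.140,0),.076,5))
```

```text
at [0.3748 0.1643 0.23  ] 4.92 t 3.25
[0.3747 0.1657 0.076  5.    ] -> [ 2.000e-04 -3.500e-03  3.851e-01] -0.0004
```

Request:
play_rows([
  [0, [0, 0, 0.12], 0],
  [0, [0, 0, 0.24], 0],
  [0, [0, 0, 0.34], 0],
  [0, [0, 0, 0.385], 0],
  [0, [0, 0, 0.385], 0],
  [0, [0, 0, 0.385], 0],
])

```text
time_s: 3.85
eef_pos: [0.3752, 0.1643, 0.0766]
eef_rot: [0.0, 0.999, 0.042, 0.0]
wrist_force: [-0.1, 0.1, -0.1]
opening: 0.0
grasp_force: 0.0
```

Request:
play_rows([
  [0, [0.03, 0, 0], 0],
  [0, [0.06, 0, 0], 0],
  [0, [0.08, 0, 0], 0],
  [0, [0.1, 0, 0], 0],
  [0, [0.12, 0, 0], 0],
  [0, [0.14, 0, 0], 0],
  [0, [0.16, 0, 0], 0],
  [0, [0.18, 0, 0], 0],
  [0, [0.2, 0, 0], 0],
  [0, [0.2, 0, 0], 0],
])

```text
time_s: 4.85
eef_pos: [0.4541, 0.1729, 0.0761]
eef_rot: [-0.0, 0.999, 0.044, -0.001]
wrist_force: [-5.8, 0.5, 3.8]
opening: 0.001
grasp_force: 2.7
```

Request:
play_rows([
  [0, [0.02, 0, 0], 0],
  [0, [0.04, 0, 0], 0],
  [0, [0.06, 0, 0], 0],
  [0, [0.08, 0, 0], 0],
  [0, [0.09, 0, 0], 0],
  [0, [0.1, 0, 0], 0],
  [0, [0.11, 0, 0], 0],
  [0, [0.12, 0, 0], 0],
  [0, [0.12, 0, 0], 0],
])

```text
time_s: 5.75
eef_pos: [0.5006, 0.1772, 0.0757]
eef_rot: [-0.0, 0.999, 0.044, -0.002]
wrist_force: [-7.6, 0.3, 4.6]
opening: 0.001
grasp_force: 3.9
```

Run:
```python
from mv import *
to((*fr(M,-.0046,0),.076,5)); print(get_obs()["wrist_force"])
```

```text
at [0.5006 0.1772 0.0757] 5.05 t 5.75
[0.5096 0.1775 0.076  5.    ] -> [ 0.0225  0.0013 -0.0008] 0.0003
[-7.64468516  0.2798366   4.5529054 ]
```

Request:
play_rows([
  [0, [0.01, 0, 0], 0],
  [0, [0.02, 0, 0], 0],
  [0, [0.02, 0, 0], 0],
])

```text
time_s: 6.05
eef_pos: [0.5082, 0.178, 0.0756]
eef_rot: [-0.0, 0.999, 0.044, -0.003]
wrist_force: [-8.2, 0.6, 5.1]
opening: 0.005
grasp_force: 4.3
```

Request:
play_rows([
  [0, [0.008, 0, 0], 0],
  [0, [0.008, 0, 0], 0],
])

```text
time_s: 6.25
eef_pos: [0.5082, 0.1779, 0.0756]
eef_rot: [0.0, 0.999, 0.044, -0.006]
wrist_force: [-21.6, -2.7, 17.1]
opening: 0.003
grasp_force: 11.1
```

Request:
play_rows([
  [0, [0.006, 0, 0], 0],
  [0, [0.006, 0, 0], 0],
])

```text
time_s: 6.45
eef_pos: [0.5082, 0.178, 0.0756]
eef_rot: [0.001, 0.999, 0.045, -0.009]
wrist_force: [-32.6, -4.5, 27.1]
opening: -0.003
grasp_force: 16.1
```

The force jumped to 33 N with no more travel, so the slide is fully home. Backing off now.

Request:
play_rows([
  [0, [-0.04, 0, 0], 0],
  [0, [-0.09, 0, 0], 0],
  [0, [-0.14, 0, 0], 0],
  [0, [-0.19, 0, 0], 0],
  [0, [-0.24, 0, 0], 0],
  [0, [-0.29, 0, 0], 0],
  [0, [-0.34, 0, 0], 0],
  [0, [-0.37, 0, 0], 0],
  [0, [-0.37, 0, 0], 0],
])

```text
time_s: 7.35
eef_pos: [0.3674, 0.1652, 0.0762]
eef_rot: [-0.0, 0.999, 0.044, 0.0]
wrist_force: [-0.2, 0.3, 1.1]
opening: -0.002
grasp_force: 0.0
```

Request:
play_rows([
  [60, [0, 0, -0.12], 0],
  [60, [0, 0, -0.24], 0],
  [60, [0, 0, -0.3], 0],
  [60, [0, 0, -0.3], 0],
])

```text
time_s: 7.75
eef_pos: [0.3722, 0.1656, 0.2009]
eef_rot: [-0.0, 0.999, 0.044, 0.005]
wrist_force: [0.7, 0.1, 0.4]
opening: 0.681
grasp_force: 0.0
```

Run:
```python
from fit import *; from mv import *
for n in("scene","top"):
    c=cam(n);W=cloud(c); print(n)
    for m in masks_of(c,"bar")[:5]:
        P=W[m["mask"]];P=P[~np.isnan(P[:,0])]; h=np.median(P[:,2]); Q=P[P[:,2]>.044]
        print(round(m["conf"],2),np.round(m["rect"]),P.mean(0).round(3)); 
        if len(Q)>50: show("top",Q)
    show("bartop",region(W,.525,.64,.13,.24,.043,.058))
    show("pad",region(W,.36,.54,.12,.22,.097,.112))
    if n=="scene":
        cv2.imwrite("pics/s1.png",cv2.resize(c["image"][170:340,190:380,::-1],None,fx=3,fy=3))
to((*fr(M,.063,0),.2,5))
```

```text
scene
0.87 [271. 195.  27.  30.] [0.357 0.063 0.023]
0.8 [252. 278.  38.  40.] [0.581 0.188 0.046]
top 749 [575.7 184.2] [80.3 45.8] 6.0 z 49.2
0.65 [319. 205.  30.  33.] [0.309 0.178 0.024]
0.6 [288. 294.  13.  52.] [0.57  0.27  0.058]
top 289 [560.3 262.3] [110.8  21.1] 32.4 z 68.2
0.56 [395. 213.  41.  27.] [0.221 0.33  0.024]
bartop 769 [571.9 202.1] [84.4 82.4] 5.8 z 49.2
pad 143 [423.8 170.6] [15.4 56.4] 4.6 z 101.3
top
0.75 [244. 222.  25.  25.] [0.348 0.056 0.03 ]
0.65 [198. 236.  13.  22.] [0.308 0.189 0.054]
0.63 [201. 143.  16.  27.] [0.572 0.182 0.048]
top 409 [574.8 183.1] [79.9 45.3] 5.2 z 49.6
0.36 [194. 164.  70.  81.] [0.537 0.188 0.031]
top 406 [502.5 204.6] [213.4 123.8] 13.4 z 57.4
bartop 425 [571.4 201.4] [85.3 82.3] 5.2 z 49.5
pad 0 [0. 0.] [0. 0.] 0.0 z nan
at [0.3676 0.165  0.195 ] 5.0 t 7.95
[0.577  0.1834 0.2    5.    ] -> [ 5.253e-01 -3.000e-04 -1.250e-02] -0.0
  return _methods._mean(a, axis=axis, dtype=dtype,
  ret = ret.dtype.type(ret / rcount)
```

View pics/s1.png

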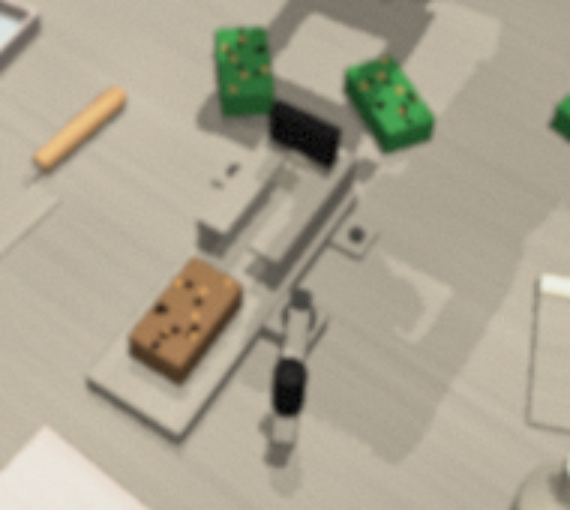

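The picture shows the bar on the ledge at (187,318) and the pad sprung back at (305,133). Next I grip it at (575, 183.5) mm.

Request:
play_rows([
  [60, [0.12, 0, 0], 0],
  [60, [0.24, 0, 0], 0],
  [60, [0.36, 0, 0], 0],
  [60, [0.46, 0, 0], 0],
  [60, [0.52, 0, 0], 0],
  [60, [0.52, 0, 0.1], 0],
  [60, [0.52, 0, 0.2], 0],
  [60, [0.52, 0, 0.25], 0],
  [60, [0.52, 0, 0.25], 0],
  [60, [0.52, 0, 0.25], 0],
])

```text
time_s: 8.95
eef_pos: [0.5746, 0.1831, 0.095]
eef_rot: [0.0, 0.999, 0.044, -0.001]
wrist_force: [0.8, 0.1, 0.7]
opening: 0.704
grasp_force: 0.0
```

Run:
```python
from mv import *
to((.575,.1835,.02,5.2)); print(get_obs()["opening"])
```

```text
at [0.5746 0.1831 0.095 ] 5.0 t 8.95
[0.575  0.1835 0.02   5.2   ] -> [ 0.001  -0.0009  0.1876] -0.0011
0.7042870839768123
```

Request:
play_rows([
  [60, [0.001, -0.001, 0.07], -0.001],
  [60, [0.001, -0.001, 0.13], -0.001],
  [60, [0.001, -0.001, 0.17], -0.001],
  [60, [0.001, -0.001, 0.187], -0.001],
  [60, [0.001, -0.001, 0.187], -0.001],
  [60, [0.001, -0.001, 0.187], -0.001],
])

```text
time_s: 9.55
eef_pos: [0.5766, 0.1838, 0.0226]
eef_rot: [-0.0, 0.999, 0.045, 0.001]
wrist_force: [-0.7, 0.0, -0.0]
opening: 0.704
grasp_force: 0.0
```

Request:
play_rows([
  [35, [0, 0, 0], 0],
  [35, [0, 0, 0], 0],
  [35, [0, 0, 0], 0],
  [35, [0, 0, 0], 0],
  [35, [0, 0, 0], 0],
  [35, [0, 0, 0], 0],
  [35, [0, 0, 0], 0],
])

```text
time_s: 10.25
eef_pos: [0.5769, 0.1839, 0.023]
eef_rot: [-0.0, 0.999, 0.045, 0.002]
wrist_force: [-0.3, -0.6, 6.1]
opening: 0.512
grasp_force: 63.6
```

Request:
play_rows([
  [35, [0, 0, -0.04], 0],
  [35, [0, 0, -0.1], 0],
  [35, [0, 0, -0.18], 0],
  [35, [0, 0, -0.27], 0],
  [35, [0, 0, -0.3], 0],
  [35, [0, 0, -0.3], 0],
])

```text
time_s: 10.85
eef_pos: [0.5771, 0.1839, 0.1441]
eef_rot: [-0.0, 0.999, 0.045, 0.003]
wrist_force: [0.1, 0.6, -1.4]
opening: 0.517
grasp_force: 62.7
```

Run:
```python
from fit import *; from mv import *
for n in ("scene","top"):
    c=cam(n);W=cloud(c);show(n+" ledge",region(W,.53,.63,.15,.22,.012,.03))
    if n=="scene":
        for m in masks_of(c,"bar")[:6]:
            P=W[m["mask"]];P=P[~np.isnan(P[:,0])];print(round(m["conf"],2),np.round(m["rect"]),np.median(P,0).round(3))
        cv2.imwrite("pics/s2.png",cv2.resize(c["image"][130:330,180:380,::-1],None,fx=2.5,fy=2.5))
o=get_obs();print(o["wrist_force"],o["opening"],o["grasp_force"])
to((*fr(PAN,-.062,0),.143,8.8))
```

```text
scene ledge 1364 [580.2 185.1] [99.7 69.8] 0.0 z 19.1
0.84 [394. 212.  38.  29.] [0.225 0.33  0.029]
0.82 [242. 246.  30.  36.] [0.6   0.187 0.17 ]
0.82 [319. 205.  33.  33.] [0.31  0.176 0.027]
0.77 [275. 195.  16.  30.] [0.354 0.078 0.027]
top ledge 41 [569.9 151.6] [72.5  6.1] 3.7 z 19.8
[-0.06500108  0.05298248 -1.58699851] 0.5147270974037444 62.71917700767517
at [0.5741 0.1835 0.1393] 5.19 t 11.0
[ 0.4821 -0.1975  0.143   8.8   ] -> [-0.3152  0.9276 -0.0092] -0.0201
```

View pics/s2.png

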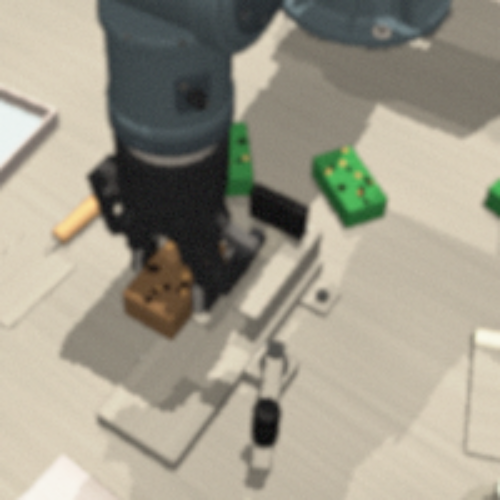

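The picture shows the bar held level in the fingers at (160,290), clear of the ledge.

Request:
play_rows([
  [35, [-0.03, 0.09, -0.009], -0.02],
  [35, [-0.065, 0.19, -0.009], -0.02],
  [35, [-0.1, 0.29, -0.009], -0.02],
  [35, [-0.135, 0.4, -0.009], -0.02],
  [35, [-0.17, 0.5, -0.009], -0.02],
  [35, [-0.205, 0.6, -0.009], -0.02],
  [35, [-0.24, 0.7, -0.009], -0.02],
  [35, [-0.275, 0.81, -0.009], -0.02],
  [35, [-0.3, 0.89, -0.009], -0.02],
  [35, [-0.315, 0.927, -0.009], -0.02],
])

```text
time_s: 12.0
eef_pos: [0.4819, -0.1991, 0.143]
eef_rot: [-0.001, 0.997, 0.075, -0.001]
wrist_force: [0.0, 0.5, -0.9]
opening: 0.516
grasp_force: 62.7
```

Request:
play_rows([
  [35, [0, 0, 0], 0],
  [35, [0, 0, 0], 0],
  [35, [0, 0, 0], 0],
])

```text
time_s: 12.3
eef_pos: [0.4835, -0.1954, 0.1442]
eef_rot: [-0.001, 0.997, 0.077, -0.0]
wrist_force: [0.6, 0.1, -2.0]
opening: 0.515
grasp_force: 62.7
```

Run:
```python
from fit import *; from mv import *
c=cam("scene");W=cloud(c)
for m in masks_of(c,"bar")[:6]:
    P=W[m["mask"]];P=P[~np.isnan(P[:,0])];print(round(m["conf"],2),np.round(m["rect"]),np.median(P,0).round(3),np.percentile(P[:,2],[2,98]).round(3))
print(get_obs()["grasp_force"])
to((*fr(PAN,-.062,0),.015,8.8))
```

```text
0.84 [320. 205.  29.  28.] [0.31  0.177 0.027] [-0.002  0.031]
0.78 [157. 139.  36.  25.] [ 0.508 -0.185  0.168] [0.145 0.172]
0.66 [392. 214.  43.  31.] [0.226 0.332 0.028] [-0.001  0.033]
0.61 [269. 195.  25.  31.] [0.359 0.065 0.027] [0.002 0.031]
0.27 [290. 218.  24.  30.] [0.429 0.171 0.086] [0.03  0.104]
62.66311168670654
at [ 0.4838 -0.1956  0.1446] 8.89 t 12.4
[ 0.4821 -0.1975  0.015   8.8   ] -> [-0.0048  0.0041  0.324 ] 0.0005
```

Request:
play_rows([
  [35, [-0.004, 0.004, 0.08], 0],
  [35, [-0.004, 0.004, 0.16], 0],
  [35, [-0.004, 0.004, 0.23], 0],
  [35, [-0.004, 0.004, 0.28], 0],
  [35, [-0.004, 0.004, 0.31], 0],
  [35, [-0.004, 0.004, 0.315], 0],
  [35, [-0.004, 0.004, 0.315], 0],
])

```text
time_s: 13.1
eef_pos: [0.4827, -0.1986, 0.0192]
eef_rot: [0.0, 0.997, 0.077, 0.0]
wrist_force: [-0.5, -0.5, -2.5]
opening: 0.514
grasp_force: 62.8
```

Request:
play_rows([
  [35, [0, 0, 0.009], 0],
  [35, [0, 0, 0.017], 0],
  [35, [0, 0, 0.017], 0],
])

```text
time_s: 13.4
eef_pos: [0.4824, -0.1989, 0.0123]
eef_rot: [0.0, 0.997, 0.077, 0.0]
wrist_force: [0.4, 0.1, -1.5]
opening: 0.513
grasp_force: 62.8
```

Request:
play_rows([
  [35, [0, 0, 0.004], 0],
  [35, [0, 0, 0.008], 0],
  [35, [0, 0, 0.008], 0],
])

```text
time_s: 13.7
eef_pos: [0.4821, -0.1988, 0.0087]
eef_rot: [-0.0, 0.997, 0.077, -0.0]
wrist_force: [0.2, 0.4, -1.6]
opening: 0.515
grasp_force: 62.8
```

Request:
play_rows([
  [35, [0, 0, 0.004], 0],
  [35, [0, 0, 0.004], 0],
])

```text
time_s: 13.9
eef_pos: [0.4822, -0.1988, 0.0071]
eef_rot: [-0.0, 0.997, 0.077, -0.0]
wrist_force: [0.6, -1.1, -0.8]
opening: 0.512
grasp_force: 62.8
```

Request:
play_rows([
  [35, [0, 0, 0.003], 0],
  [35, [0, 0, 0.003], 0],
])

```text
time_s: 14.1
eef_pos: [0.4822, -0.1988, 0.007]
eef_rot: [-0.0, 0.997, 0.077, -0.0]
wrist_force: [-5.3, 2.1, 9.1]
opening: 0.515
grasp_force: 63.9
```

Request:
play_rows([
  [62, [0, 0, -0.003], 0],
  [62, [0, 0, -0.003], 0],
  [62, [0, 0, -0.003], 0],
  [62, [0, 0, -0.003], 0],
])

```text
time_s: 14.5
eef_pos: [0.4823, -0.1989, 0.0072]
eef_rot: [0.0, 0.997, 0.077, 0.0]
wrist_force: [-0.6, 0.4, 0.0]
opening: 0.727
grasp_force: 0.0
```

Request:
play_rows([
  [62, [0, 0, -0.03], 0],
  [62, [0, 0, -0.08], 0],
  [62, [0, 0, -0.16], 0],
  [62, [0, 0, -0.26], 0],
  [62, [0, 0, -0.37], 0],
  [62, [0, 0, -0.47], 0],
  [62, [0, 0, -0.5], 0],
])

```text
time_s: 15.2
eef_pos: [0.4845, -0.2003, 0.2134]
eef_rot: [0.003, 0.997, 0.077, 0.004]
wrist_force: [0.4, -0.6, 0.5]
opening: 0.727
grasp_force: 0.0
```

Run:
```python
from fit import *; from mv import *
c=cam("scene");W=cloud(c)
for m in masks_of(c,"pan_bar_a")[:4]+masks_of(c,"gate_knob")[:1]:
    P=W[m["mask"]];P=P[~np.isnan(P[:,0])];print(round(m["conf"],2),np.round(m["rect"])); show("top",P[P[:,2]>.03])
show("knobtop",region(W,.5,.65,.22,.32,.083,.097))
im=c["image"][90:290,70:280,::-1]
cv2.imwrite("pics/s3.png",cv2.resize(im,None,fx=2.5,fy=2.5))
p,y,o=pose();print(o["q"].round(2))
to((.5,.1,.207,60),(.5866,.279,.207,121))
```

```text
0.94 [144. 215.  38.  34.]
top 463 [ 606. -142.] [82.3 46.9] 7.9 z 33.2
0.83 [120. 205.  37.  33.]
top 395 [ 619.9 -208.9] [77.5 47.5] 9.6 z 32.9
0.64 [288. 292.  14.  53.]
top 461 [560.4 262.2] [113.   21.8] 32.8 z 46.8
knobtop 105 [587.9 279.9] [20.3 20.5] 54.0 z 88.6
[-0.62  0.08  1.77 -0.    1.29  0.8 ]
at [ 0.4825 -0.199   0.208 ] 8.79 t 15.35
[ 0.5    0.1    0.207 60.   ] -> [ 0.1576 -0.7319  0.0025] -0.2845
[  0.5866   0.279    0.207  121.    ] -> [ 0.44   -1.141   0.0025] -0.6234
```

View pics/s3.png

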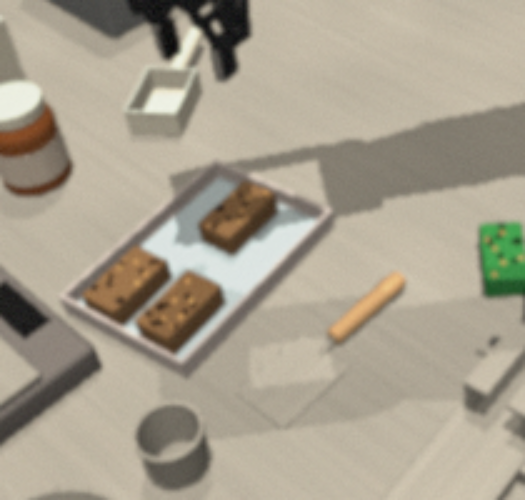

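The picture shows the bar lying flat at (238,217) in the empty half, aligned with the other two, which have not moved. The gate is next.

Request:
play_rows([
  [62, [0.02, -0.1, 0], -0.04],
  [62, [0.04, -0.21, 0], -0.08],
  [62, [0.07, -0.32, 0], -0.12],
  [62, [0.09, -0.43, 0], -0.16],
  [62, [0.12, -0.54, 0], -0.2],
  [62, [0.14, -0.64, 0], -0.24],
  [62, [0.15, -0.7, 0], -0.27],
  [62, [0.158, -0.732, 0], -0.2845],
  [62, [0.158, -0.732, 0], -0.2845],
])

```text
time_s: 16.25
eef_pos: [0.499, 0.1013, 0.2056]
eef_rot: [-0.001, 0.866, 0.501, -0.001]
wrist_force: [0.2, -0.3, 0.1]
opening: 0.725
grasp_force: 0.0
```

Run:
```python
from mv import *
to((.587,.2792,.2,121))
```

```text
at [0.499  0.1013 0.2056] 60.11 t 16.25
[  0.587    0.2792   0.2    121.    ] -> [ 0.4954 -0.0309  0.0139] -0.3383
```

Request:
play_rows([
  [62, [0.06, -0.004, 0], -0.04],
  [62, [0.13, -0.008, 0], -0.08],
  [62, [0.2, -0.012, 0], -0.12],
  [62, [0.27, -0.016, 0], -0.16],
  [62, [0.34, -0.02, 0], -0.2],
  [62, [0.41, -0.025, 0], -0.24],
  [62, [0.47, -0.03, 0], -0.28],
  [62, [0.495, -0.031, 0.014], -0.32],
  [62, [0.495, -0.031, 0.014], -0.338],
  [62, [0.495, -0.031, 0.014], -0.338],
])

```text
time_s: 17.25
eef_pos: [0.5885, 0.2762, 0.2002]
eef_rot: [-0.001, 0.495, 0.869, -0.001]
wrist_force: [-1.0, -0.0, 0.3]
opening: 0.726
grasp_force: 0.0
```

Run:
```python
from mv import *
to((.587,.2792,.062,121)); print(get_obs()["q"].round(2))
```

```text
at [0.5885 0.2762 0.2002] 120.69 t 17.25
[5.870e-01 2.792e-01 6.200e-02 1.210e+02] -> [0.0084 0.0007 0.3454] -0.0017
[ 0.26  0.37  1.43 -0.    1.34 -0.28]
```

Request:
play_rows([
  [62, [0.004, 0, 0.1], 0],
  [62, [0.004, 0, 0.2], 0],
  [62, [0.004, 0, 0.28], 0],
  [62, [0.004, 0, 0.32], 0],
  [62, [0.004, 0, 0.345], 0],
  [62, [0.004, 0, 0.345], 0],
  [62, [0.004, 0, 0.345], 0],
])

```text
time_s: 17.95
eef_pos: [0.5887, 0.2793, 0.0653]
eef_rot: [0.001, 0.494, 0.869, 0.001]
wrist_force: [0.4, 0.2, 0.8]
opening: 0.726
grasp_force: 0.0
```

Request:
play_rows([
  [14, [0, 0, 0], 0],
  [14, [0, 0, 0], 0],
  [14, [0, 0, 0], 0],
  [14, [0, 0, 0], 0],
  [14, [0, 0, 0], 0],
  [14, [0, 0, 0], 0],
  [14, [0, 0, 0], 0],
  [14, [0, 0, 0], 0],
])

```text
time_s: 18.75
eef_pos: [0.5865, 0.2786, 0.0651]
eef_rot: [-0.001, 0.493, 0.87, -0.001]
wrist_force: [-8.0, -4.2, 9.8]
opening: 0.233
grasp_force: 58.8
```

Run:
```python
from mv import *
p,y,o=pose(); print(o["opening"],o["grasp_force"],o["wrist_force"])
H=np.array(fr(M,.01,.06)); d=p[:2]-H; r=np.hypot(*d); a0=np.degrees(np.arctan2(d[1],d[0])); print(r,a0)
def T(k): a=a0-k; return (H[0]+r*np.cos(np.radians(a)),H[1]+r*np.sin(np.radians(a)),p[2],y-k)
to(*[T(k) for k in range(6,61,6)])
s=T(60)
to(*[T(k) for k in range(66,a0.__int__()+87,6)],start=s)
```

```text
0.23309461084576663 58.81106615066528 [-7.95158755 -4.23488067  9.83857085]
0.07849949536342285 30.659155177371602
at [0.5865 0.2786 0.0651] 120.86 t 18.75
[5.903000e-01 2.713000e-01 6.510000e-02 1.148622e+02] -> [-0.0205 -0.0011  0.    ] 0.0333
[5.933000e-01 2.637000e-01 6.510000e-02 1.088622e+02] -> [-0.0408 -0.0044  0.    ] 0.0667
[5.955000e-01 2.557000e-01 6.510000e-02 1.028622e+02] -> [-0.0606 -0.0098  0.    ] 0.1
[5.96900e-01 2.47600e-01 6.51000e-02 9.68622e+01] -> [-0.0798 -0.0172  0.    ] 0.1333
[5.97400e-01 2.39400e-01 6.51000e-02 9.08622e+01] -> [-0.098  -0.0266  0.    ] 0.1667
[5.97100e-01 2.31200e-01 6.51000e-02 8.48622e+01] -> [-0.1152 -0.0379  0.    ] 0.2
[5.95900e-01 2.23100e-01 6.51000e-02 7.88622e+01] -> [-0.1311 -0.0509  0.    ] 0.2333
[5.93900e-01 2.15100e-01 6.51000e-02 7.28622e+01] -> [-0.1456 -0.0654  0.    ] 0.2667
[5.91000e-01 2.07400e-01 6.51000e-02 6.68622e+01] -> [-0.1585 -0.0815  0.    ] 0.3
[ 0.5874  0.2001  0.0651 60.8622] -> [-0.1696 -0.0987  0.    ] 0.3333
at [0.5874 0.2001 0.0651] 60.86 t 18.75
[ 0.583   0.1931  0.0651 54.8622] -> [-0.0205 -0.0011  0.    ] 0.0333
[ 0.5779  0.1867  0.0651 48.8622] -> [-0.0408 -0.0044  0.    ] 0.0667
[ 0.5721  0.1808  0.0651 42.8622] -> [-0.0606 -0.0098  0.    ] 0.1
[ 0.5658  0.1756  0.0651 36.8622] -> [-0.0798 -0.0172  0.    ] 0.1333
[ 0.559   0.171   0.0651 30.8622] -> [-0.098  -0.0266  0.    ] 0.1667
[ 0.5517  0.1672  0.0651 24.8622] -> [-0.1152 -0.0379  0.    ] 0.2
[ 0.544   0.1642  0.0651 18.8622] -> [-0.1311 -0.0509  0.    ] 0.2333
[ 0.5361  0.162   0.0651 12.8622] -> [-0.1456 -0.0654  0.    ] 0.2667
[0.528  0.1606 0.0651 6.8622] -> [-0.1585 -0.0815  0.    ] 0.3
```

Request:
play_rows([
  [14, [-0.0205, -0.001, 0], 0.033],
  [14, [-0.041, -0.0045, 0], 0.067],
  [14, [-0.0605, -0.01, 0], 0.1],
  [14, [-0.08, -0.017, 0], 0.133],
  [14, [-0.098, -0.0265, 0], 0.167],
  [14, [-0.115, -0.038, 0], 0.2],
  [14, [-0.131, -0.051, 0], 0.233],
  [14, [-0.1455, -0.0655, 0], 0.267],
  [14, [-0.1585, -0.0815, 0], 0.3],
  [14, [-0.1695, -0.0985, 0], 0.333],
])

```text
time_s: 19.75
eef_pos: [0.5869, 0.2003, 0.0651]
eef_rot: [-0.0, 0.863, 0.506, -0.002]
wrist_force: [-9.8, -2.9, 12.3]
opening: 0.237
grasp_force: 59.0
```

Run:
```python
from mv import *
p,y,o=pose(); print(o["opening"],o["grasp_force"],o["wrist_force"])
H=np.array(fr(M,.01,.06)); d=p[:2]-H; r=np.hypot(*d); a0=np.degrees(np.arctan2(d[1],d[0])); print(r,a0); r=.0795
def T(k): a=a0-k; return (H[0]+r*np.cos(np.radians(a)),H[1]+r*np.sin(np.radians(a)),p[2],y-k)
to(*[T(k) for k in (6,12,18,24,30,36,42,48,52)])
```

```text
0.23658199042817746 58.98652374744415 [-9.83552609 -2.85568955 12.28101656]
0.07796654142120285 -29.380274968896742
at [0.5869 0.2003 0.0651] 60.77 t 19.75
[ 0.5838  0.1925  0.0651 54.7729] -> [-0.0208  0.0027  0.    ] 0.0333
[ 0.5786  0.186   0.0651 48.7729] -> [-0.0413 -0.0006  0.    ] 0.0667
[ 0.5728  0.18    0.0651 42.7729] -> [-0.0614 -0.0061  0.    ] 0.1
[ 0.5664  0.1747  0.0651 36.7729] -> [-0.0808 -0.0136  0.    ] 0.1333
[ 0.5594  0.1701  0.0651 30.7729] -> [-0.0993 -0.0231  0.    ] 0.1667
[ 0.5521  0.1663  0.0651 24.7729] -> [-0.1167 -0.0344  0.    ] 0.2
[ 0.5443  0.1632  0.0651 18.7729] -> [-0.1329 -0.0476  0.    ] 0.2333
[ 0.5363  0.161   0.0651 12.7729] -> [-0.1475 -0.0623  0.    ] 0.2667
[0.5308 0.1599 0.0651 8.7729] -> [-0.1564 -0.073   0.    ] 0.2889
```

Request:
play_rows([
  [14, [-0.0205, 0.001, 0], 0.033],
  [14, [-0.041, -0.002, 0], 0.067],
  [14, [-0.061, -0.008, 0], 0.1],
  [14, [-0.08, -0.015, 0], 0.133],
  [14, [-0.0985, -0.025, 0], 0.167],
  [14, [-0.116, -0.036, 0], 0.2],
  [14, [-0.132, -0.049, 0], 0.233],
  [14, [-0.1465, -0.064, 0], 0.267],
  [14, [-0.1555, -0.075, 0], 0.289],
  [14, [-0.1555, -0.075, 0], 0.289],
])

```text
time_s: 20.75
eef_pos: [0.5301, 0.1602, 0.0651]
eef_rot: [0.001, 0.997, 0.078, -0.002]
wrist_force: [-9.4, -5.8, 14.0]
opening: 0.236
grasp_force: 59.2
```

Run:
```python
from mv import *
p,y,o=pose(); print(o["opening"],o["grasp_force"],o["wrist_force"])
H=np.array(fr(M,.01,.06)); d=p[:2]-H; r=np.hypot(*d); a0=np.degrees(np.arctan2(d[1],d[0])); print(r,a0)
def T(k): a=a0-k; return (H[0]+r*np.cos(np.radians(a)),H[1]+r*np.sin(np.radians(a)),p[2],y-k)
to(*[T(k) for k in (1,2,3,4,5,6)])
```

```text
0.2363349781045002 59.214168190956116 [-9.36059611 -5.78992705 14.01093622]
0.07916815078011985 -81.89508736883485
at [0.5301 0.1602 0.0651] 8.92 t 20.75
[0.5287 0.16   0.0651 7.9162] -> [-0.0035 -0.0001  0.    ] 0.0056
[0.5274 0.1598 0.0651 6.9162] -> [-0.0069 -0.0002  0.    ] 0.0111
[0.526  0.1597 0.0651 5.9162] -> [-0.0104 -0.0004  0.    ] 0.0167
[0.5246 0.1596 0.0651 4.9162] -> [-0.0138 -0.0007  0.    ] 0.0222
[0.5232 0.1595 0.0651 3.9162] -> [-0.0172 -0.001   0.    ] 0.0278
[0.5218 0.1594 0.0651 2.9162] -> [-0.0207 -0.0014  0.    ] 0.0333
```

Request:
play_rows([
  [14, [-0.007, 0, 0], 0.011],
  [14, [-0.0105, 0, 0], 0.017],
  [14, [-0.0105, 0, 0], 0.017],
])

```text
time_s: 21.05
eef_pos: [0.5263, 0.1596, 0.0651]
eef_rot: [0.001, 0.999, 0.052, -0.002]
wrist_force: [-10.9, -5.9, 14.7]
opening: 0.235
grasp_force: 59.4
```

Request:
play_rows([
  [14, [-0.004, 0, 0], 0],
  [14, [-0.004, 0, 0], 0],
])

```text
time_s: 21.25
eef_pos: [0.5254, 0.1595, 0.0651]
eef_rot: [0.001, 0.999, 0.052, -0.001]
wrist_force: [-8.2, -4.1, 10.8]
opening: 0.235
grasp_force: 59.0
```

Request:
play_rows([
  [14, [-0.004, 0, 0], 0],
  [14, [-0.004, 0, 0], 0],
])

```text
time_s: 21.45
eef_pos: [0.5246, 0.1594, 0.0652]
eef_rot: [0.001, 0.999, 0.051, 0.0]
wrist_force: [-4.9, -3.2, 9.5]
opening: 0.241
grasp_force: 58.8
```

Request:
play_rows([
  [14, [-0.004, 0, 0], 0],
  [14, [-0.006, 0, 0], 0],
  [14, [-0.006, 0, 0], 0],
])

```text
time_s: 21.75
eef_pos: [0.5234, 0.1593, 0.0652]
eef_rot: [0.001, 0.999, 0.051, 0.001]
wrist_force: [-0.9, -3.9, 7.2]
opening: 0.236
grasp_force: 58.5
```

Request:
play_rows([
  [14, [-0.005, 0, 0], 0],
  [14, [-0.005, 0, 0], 0],
])

```text
time_s: 21.95
eef_pos: [0.5232, 0.1593, 0.0653]
eef_rot: [0.0, 0.999, 0.051, 0.003]
wrist_force: [6.5, -2.8, 0.9]
opening: 0.232
grasp_force: 58.9
```

Request:
play_rows([
  [14, [-0.005, 0, 0], 0],
  [14, [-0.005, 0, 0], 0],
])

```text
time_s: 22.15
eef_pos: [0.5231, 0.1593, 0.0654]
eef_rot: [0.0, 0.999, 0.051, 0.006]
wrist_force: [14.2, -1.2, -6.7]
opening: 0.233
grasp_force: 59.2
```

The gate has hit its stop: x stalls at 0.523 and the force is rising. Releasing and lifting.

Request:
play_rows([
  [45, [0, 0, 0], 0],
  [45, [0, 0, 0], 0],
  [45, [0, 0, 0], 0],
  [45, [0, 0, 0], 0],
])

```text
time_s: 22.55
eef_pos: [0.5177, 0.1596, 0.0635]
eef_rot: [-0.0, 0.999, 0.051, -0.0]
wrist_force: [-0.8, 0.4, -0.1]
opening: 0.526
grasp_force: 0.0
```

Request:
play_rows([
  [45, [0, 0, -0.06], 0],
  [45, [0, 0, -0.16], 0],
  [45, [0, 0, -0.27], 0],
  [45, [-0.1, 0, -0.37], 0],
  [45, [-0.2, 0.1, -0.4], 0],
  [45, [-0.3, 0.2, -0.4], 0],
  [45, [-0.3, 0.3, -0.4], 0],
  [45, [-0.3, 0.4, -0.4], 0],
  [45, [-0.3, 0.45, -0.4], 0],
  [45, [-0.3, 0.45, -0.4], 0],
])

```text
time_s: 23.55
eef_pos: [0.4171, -0.034, 0.2239]
eef_rot: [0.0, 0.999, 0.049, 0.0]
wrist_force: [-0.1, 0.5, -0.4]
opening: 0.525
grasp_force: 0.0
```

Run:
```python
from fit import *; from mv import *
ims=[]
for n in ("scene","top"):
    c=cam(n);W=cloud(c);ims.append(c["image"])
    K=region(W,.49,.57,.12,.2,.083,.097)
    if len(K)>5:
        show(n+" knobtop",K); k=K[:,:2].mean(0); d=k-np.array(fr(M,.01,.06)); print("gate angle",np.degrees(np.arctan2(d[1],d[0]))+90-5)
    show("arm",region(W,.50,.55,.12,.26,.037,.05))
    for m in masks_of(c,"pan_bar_a")[:4]:
        P=W[m["mask"]];P=P[P[:,2]>.027]
        if len(P)>50: show("bar %.2f"%m["conf"],P)
    show("newbar",region(W,.43,.53,-.24,-.15,.028,.045))
a=ims[0][150:330,90:370,::-1]; cv2.imwrite("pics/end.png",cv2.resize(a,None,fx=2.7,fy=2.7))
```

```text
scene knobtop 74 [526.7 160.3] [18.1 18.8] 39.0 z 89.2
gate angle 0.84768783304078
arm 372 [518.2 192.5] [ 26.9 116.7] 6.1 z 43.0
bar 0.87 418 [ 620.8 -208.9] [77.6 45.2] 12.0 z 32.8
bar 0.84 502 [ 606.  -142.1] [82.  47.8] 8.2 z 33.0
newbar 363 [ 481.8 -196.6] [81.6 46. ] 9.5 z 31.7
top knobtop 47 [523.8 157.6] [19.2 19.6] 88.9 z 88.7
gate angle -1.1341507289923811
arm 177 [521.3 193. ] [ 21.1 116.7] 0.7 z 43.4
bar 0.90 376 [ 604.9 -143.3] [78.7 42.8] 8.6 z 33.7
bar 0.78 402 [ 617.3 -211.3] [79.3 46.7] 10.4 z 33.8
bar 0.52 1066 [493.2 179.4] [204.1 112.4] 22.4 z 57.2
newbar 328 [ 471.4 -201.4] [97.3 49.4] 15.8 z 34.0
```

View pics/end.png

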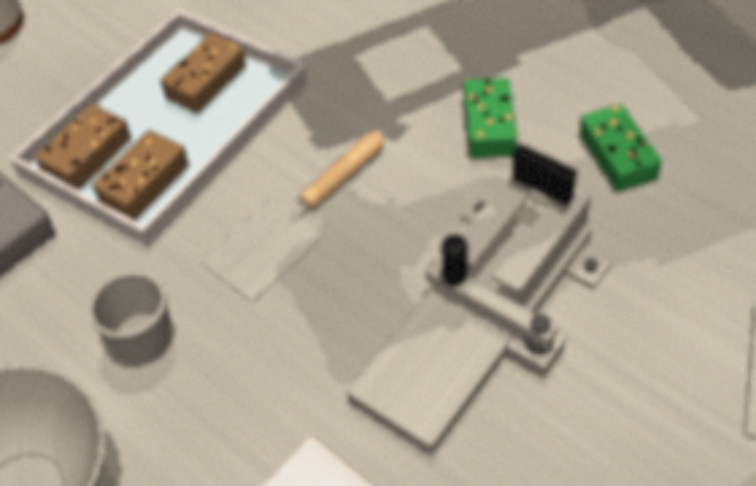

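The picture shows the gate across the mouth, with its knob at (453,258) and pivot at (540,330), and a measured angle of about 0. The pad is back at (543,170), and the three bars lie parallel in the pan at (205,70), (85,145) and (140,170).

```bash
python3 -c "
from bench import *
print(hand_in())"
```

```text
the job is handed in; nothing more can be done
None
```

The job is handed in at about 24 s on the robot's clock: the slide went fully home and sprang back, the bar lies flat and aligned in the pan's empty half with the other two undisturbed, and the gate is shut (measured at 0 to within about 1°).

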